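# Put the torch battery on charge

## Robot

A 6-joint arm with a two-finger parallel gripper is mounted at the origin on the work surface. World frame = base frame: x ahead of the robot, y to its left, z up, the work surface at z = 0. Lengths are in mm, angles in rad, forces in N, time in s.
With the tool pointing down it reaches from about 350 to 875 mm from the base axis. Payload 4.2 kg.
Tool frame: the origin (TCP) lies between the finger pads; the fingertips stand 17 mm ahead of it and the grasp point (between the pads) lies 2 mm behind it (nose_length is the distance from the TCP to the fingertips, in mm); z points along the fingers, y is the direction in which the jaws open and shut (so a half turn about z gives the same grasp; the last joint's range is limited). The gripper opens to 85 mm and grips with 20 to 120 N. Pads are 22 mm wide; open, the fingers measure 114 mm over their backs; the gripper's body (76 mm by 85 mm) begins 54 mm behind the grasp point. The pads swing forward as they close: fully open they stand 13 mm farther back than shut.
Start: joints at [-0.969, 0.385, 0.008, 0, -1.194, -0.259], TCP at [210.093, -588.609, 248.312] pointing down, gripper open.
Joint ranges: [-3.14, 3.14], [-1.21, 2.06], [-1.07, 1.41], [-3.16, 2.05], [-2.99, -0.16], [-3.1, 3.1]. Speed limits (rad/s): [2.79, 2.79, 3.14, 3.14, 3.14, 3.14].

## Interface

Orientations are given as a unit quaternion [x, y, z, w].
In Python, from bench import * gives the robot as it stands.
- The arm moves only by the tool jog_arm, never from a script. Its argument "increments" is a list of rows, each a list of 4 numbers: the shift along the tool's x, y, z in m, then the turn about the tool's z in degrees. A call has 1 to 10 rows; each row is the pose to reach, as a shift and turn from the pose measured when the call began, along the tool's axes at that moment; what a row does not reach only later rows make up. A row lasts 1/8 s, in which the tool goes at most 62.5 mm and 10.7 degrees, less where a joint would pass 70% of its speed; a pose out of reach is approached as far as the arm can. A call with a gripper value outside its range is refused whole. "hand" is the gripper's target within -1 to 1 (fully open at 1, half-way at 0, shut at -1), set as the call begins (left out, the last holds). The fingers move at their own pace and stop on an object; the grip force is fixed at half the most. Time passes only in rows, so rows that repeat a pose let the fingers close. It gives the time, the measured TCP pose, the force and the opening at its end, in the units of the state.
- read_state(): the state, without advancing time (a new reading comes with each control period).
- get_image(name): name is "scene" or "top" or "wrist"; returns the picture (384x512x3 uint8, red, green, blue); there is no depth.
- calibration(name): a dict with "fx", "fy", "cx", "cy" (pixels), "position" and "rotation" of the camera in the world; the wrist camera has in their place "hand_eye" (4x4, takes a point from camera to tool coordinates, whose origin is the TCP and whose axes are the flange's). Camera axes: x right, y up, looking along -z (the intrinsics and any distortion apply to the point x, -y, -z); pixel columns grow to the right and rows downward; lengths in mm; the calibration is good to about 2 mm. A picture is of the moment at which its call begins: read the wrist's pose just before it. calibration takes no time and is no camera call.
- job_done(): hands the job in, once; it reports no verdict.
The state is a dict: "clock": time; "joints": joint angles; "joint_vel": joint speeds; "joint_efforts": joint torques, N m; "position": TCP position; "ee_rot": TCP orientation; "contact_force": force on the tool from outside, world axes, zero at the start; "wrist_torque": the same for the moment, N m; "gripper_width": finger opening in mm.
Only numpy, scipy, OpenCV 4.12 (cv2) and the standard library are available. Lean on these libraries where they do the work, as an engineer would, in place of code of your own. Each camera call takes 0.05 s, during which the arm holds its last target.

## Task

Put the blue battery pack upright into the well of the charging cradle and let go of it. Then swing the orange clamp down over it until the clamp is fully shut and the pack is pressed fully home. Leave the torch, bangles, tiffin and bottle where they stand.

Things in the scene. Friction and masses are not known exactly. Their poses are not given: they have to be found in the camera images.
- pack_center (a point): Centre (half-way up) of the loose battery pack: a blue upright block with a white band, 56 mm (its x) by 36 mm (its y) by 60 mm tall (its z up), 0.2 to 0.4 kg. It starts standing on the stool top (z = 0), its brass contacts underneath. It fits the cradle either way round (half a turn makes no difference).
- seat (a point): Centre of the mouth of the cradle's rectangular well, level with the cradle's top face, 45 mm above the stool. Well 60 mm along its x by 40 mm along its y (2 mm of play on each side of the pack), 3 mm chamfer round the mouth; z up, +x points level towards the clamp's hinge. A pack set in first stands on the raised tray, 18 mm below the mouth, its top 42 mm above the mouth; home is 8 mm lower.
- cradle: Grey charging cradle, fixed to the stool; origin on the stool top under the well's centre, axes as seat. Block 45 mm high, from x = -42 to +86 mm, 86 mm wide (y). Two hinge posts at the hinge (x = 65, y = +-30 mm; 10 mm thick, 30 mm deep) stand up to 100 mm above the stool.
- tray (a joint): Contact tray on the floor of the well: 0 = raised (start), 0.008 m = fully down, pack home. It carries the pack without sinking, yields to about 18 N and has no spring: it stays where it is pressed.
- clamp (a joint): Angle of the orange clamp arm: 0 = shut (arm level, lying over the pack), grows as it opens upward and away, at most 2.1 rad; at 1.57 the arm stands upright; beyond that it leans away from the well. Stiff hinge (about 0.2 N m): it stays where it is left. With the pack on the raised tray the arm meets it at about 0.12 rad and must be pushed on down.
- clamp_hinge (a point): The clamp's hinge axis, 65 mm from the well's centre along the seat's +x and 45 mm above its mouth (90 mm above the stool); same axes as the seat, the hinge turns about y.
- clamp_tip (a point): Free end of the orange clamp arm, on its outer face (upper face when shut), mid-width. The arm is a straight bar 40 mm wide, 12 mm thick, reaching 125 mm from the hinge, its mid-thickness on the hinge axis (outer face 6 mm off it). A rubber pad under it meets the pack 65 mm from the hinge. z of this point is the outer face's outward normal; -x points to the free end.
- torch: Black plastic torch lying roughly along its y, 165 mm long, 50 mm high at the head; origin under its middle. Bystander.
- bangles: Stack of glass bangles, 66 mm across, 35 mm high; origin at the centre of its underside. Bystander.
- tiffin: Round steel tiffin of three tiers, 110 mm across (118 mm over its side straps), 174 mm high over the handle; origin at the centre of its underside. Bystander.
- bottle: Empty white plastic bottle with a twist cap, 64 mm across, 190 mm high, light; origin at the centre of its underside. Bystander.
Things that resemble listed ones, but are neither listed nor needed, are in the scene too. Of the things that look like the part that bears pack_center, take the one that is nearest to the robot's base at the start.

How it is judged (in metres and radians):
On the way, in this order (a step that is already met when the one before it is completed fails the run):
1. the pack stands upright in the well, let go, with the clamp still open (horizontal distance between pack_center and seat below 0.006 m and z of pack_center in the frame of seat below 0.016 m and angle between pack_center's own z axis and vertical below 0.12 rad and contact force between the fingers and pack below 0.3 N and value of joint clamp above 0.4 rad), for 0.2 s.
2. the clamp is shut and the pack is pressed home (value of joint clamp below 0.04 rad and value of joint tray above 0.006 m), for 0.2 s.
At the end, for the whole second after the job is handed in: The clamp is shut (within 0.04 rad), the tray is down by more than 6 of its 8 mm, and the pack stands at rest upright in the well (within 6 mm of its centre, tilt under 0.1 rad, its centre less than 6.5 mm above the mouth) (all of step 2 and horizontal distance between pack_center and seat below 0.006 m and z of pack_center in the frame of seat below 0.0065 m and angle between pack_center's own z axis and vertical below 0.1 rad and linear speed of pack below 0.02 m/s and velocity of joint clamp below 0.05 rad/s); the robot touches nothing.
It fails at once if a bystander is shifted by more than 30 mm (distance of any of torch, bangles, tiffin, bottle from where it was at the start of the episode above 0.03 m).
It fails at once if the tiffin or the bottle is tipped over (angle between any of tiffin, bottle's own z axis and vertical above 0.5 rad).
It also fails if it takes over 58 s, if anything falls off the work surface, if the arm or the gripper's body presses on something with over 40 N, if the wrist force passes 120 N, or if a joint passes its speed limit or range.

## Working session

There is one attempt and no reset: what is moved stays moved. The work goes in short steps, Python scripts to look and compute and a tool call to move; the robot and the scene stay as the last step left them, time stands still between calls to the robot, and variables do not carry over. Pictures are saved under pics/ and viewed, and the job is handed in when it is done.

Besides the shell and the picture viewer there is one more tool, called after ">>>" in YAML: its name, and indented under it one key for each argument. jog_arm: Moves the arm, as the interface text tells. Its arguments: {"type":"object","properties":{"increments":{"type":"array"},"hand":{"type":"number"}},"required":["increments"]}

```bash
mkdir -p pics; ls
python3 - <<'E'
from bench import *
import cv2
s=read_state(); print(s)
for n in ["scene","top","wrist"]:
    im=get_image(n); cv2.imwrite(f"pics/{n}0.png",cv2.cvtColor(im,cv2.COLOR_RGB2BGR)); print(n,calibration(n))
E
```

```text
pics
{'clock': 0.0, 'joints': array([-9.69422767e-01,  3.85562266e-01,  6.62658281e-03, -5.16687665e-04,
       -1.19396810e+00, -2.58581407e-01]), 'joint_vel': array([-7.78745009e-04, -2.00460155e-03, -1.01922177e-03,  2.22670293e-03,
       -7.73420660e-05, -9.23552829e-04]), 'joint_efforts': array([-3.77047063e-04, -3.92290986e+01,  1.88400704e+01,  4.18610930e+00,
       -4.71184976e-03,  9.01802110e-06]), 'position': array([ 209.90686147, -588.12323377,  247.21575078]), 'ee_rot': array([-1.70464115e-01,  9.85363292e-01,  1.05790611e-03, -2.20986591e-04]), 'contact_force': array([-0.03805788, -0.0599378 ,  0.02414298]), 'wrist_torque': array([-0.0077407 , -0.01061726, -0.04814294]), 'gripper_width': 85.12693843199858}
scene {'fx': 443.0374577591316, 'fy': 443.0374577591316, 'cx': 249.1603308422256, 'cy': 195.48515672310415, 'position': array([1322.61972719,  416.30389105,  857.84408328]), 'rotation': array([0.20111121, 0.34217474, 0.7883952 , 0.47000398])}
top {'fx': 348.38660138514484, 'fy': 348.38660138514484, 'cx': 247.57654702538792, 'cy': 186.04759473736246, 'position': array([535.24478213,  15.31991136, 973.92249369]), 'rotation': array([ 0.02053753, -0.0153155 , -0.7002086 ,  0.7134785 ])}
wrist {'fx': 270.94557488017756, 'fy': 270.94557488017756, 'cx': 255.01442478071158, 'cy': 196.49787196533143, 'hand_eye': array([[-1.10664469e-03,  9.52240850e-01,  3.05345933e-01,
         7.81106266e+01],
       [ 9.99999381e-01,  1.08964445e-03,  2.26104358e-04,
         1.01525857e-01],
       [-1.17412695e-04,  3.05345994e-01, -9.52241466e-01,
        -1.24823397e+02],
       [ 0.00000000e+00,  0.00000000e+00,  0.00000000e+00,
         1.00000000e+00]])}
```

View pics/scene0.png

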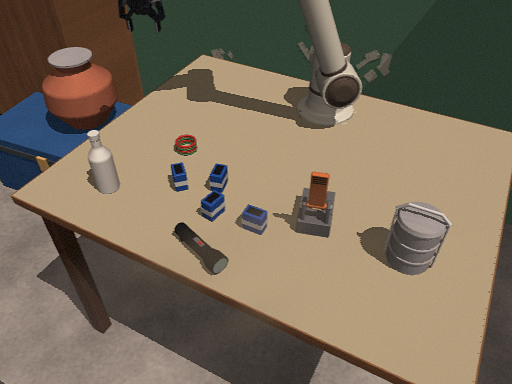

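View pics/top0.png

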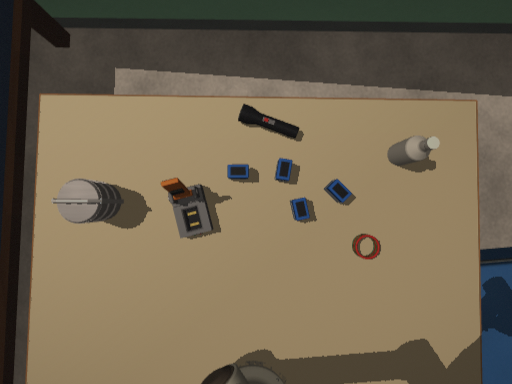

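View pics/wrist0.png

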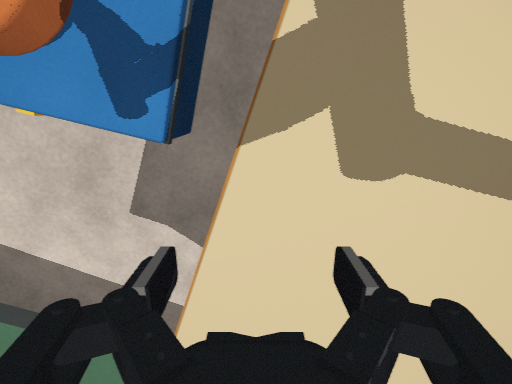

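The top view shows four pack lookalikes at (238,171), (284,169), (300,209) and (339,191). The cradle is at (192,215) with its orange clamp pointing up-left, and the bangles are at (367,246). Next I measure these.

```bash
cat > h.py <<'E'
from bench import *
import cv2, numpy as np
from scipy.spatial.transform import Rotation as R
def campose(n,st=None):
    c=calibration(n)
    if n!="wrist": return c,np.array(c["position"]),R.from_quat(c["rotation"]).as_matrix()
    st=st or read_state(); T=c["hand_eye"]; Rt=R.from_quat(st["ee_rot"]).as_matrix()
    return c,Rt@T[:3,3]+st["position"],Rt@T[:3,:3]
def toplane(P,px,z):
    c,p,M=P; px=np.atleast_2d(px).astype(float)
    d=np.c_[(px[:,0]-c["cx"])/c["fx"],-(px[:,1]-c["cy"])/c["fy"],-np.ones(len(px))]@M.T
    return p+d*((z-p[2])/d[:,2])[:,None]
def proj(P,X):
    c,p,M=P; q=(np.atleast_2d(X)-p)@M
    return np.c_[c["cx"]+c["fx"]*q[:,0]/-q[:,2],c["cy"]-c["fy"]*q[:,1]/-q[:,2]]
def load(f): return cv2.imread(f)
def save(f,im): cv2.imwrite(f,im)
E
python3 - <<'E'
from h import *
im=load("pics/top0.png"); P=campose("top")
hsv=cv2.cvtColor(im,cv2.COLOR_BGR2HSV)
m=cv2.inRange(hsv,(100,120,40),(130,255,255)); m[:, 460:]=0;m[:100]=0
cs,_=cv2.findContours(m,0,2)
for c in cs:
    if cv2.contourArea(c)<40: continue
    r=cv2.minAreaRect(c); W=toplane(P,cv2.boxPoints(r),60)[:,:2]; ce=W.mean(0)
    print(r,ce.round(1),np.linalg.norm(ce).round(1),np.linalg.norm(W-np.roll(W,1,0),axis=1).round(1),np.degrees(np.arctan2(*(W[1]-W[0])[::-1])).round(1))
for n,b in [("top",(150,140,380,270)),("scene",(150,120,360,290))]:
    x=load(f"pics/{n}0.png")[b[1]:b[3],b[0]:b[2]]; save(f"pics/{n}0z.png",cv2.resize(x,None,fx=3.4,fy=3.4,interpolation=cv2.INTER_CUBIC))
E
```

```text
((300.2176208496094, 208.72940063476562), (20.608394622802734, 13.77508544921875), 77.47119140625) [ 524.8 -116.3] 537.5 [53.7 36.1 53.7 36. ] -76.4
((338.7500305175781, 190.25001525878906), (21.21320343017578, 13.435027122497559), 45.0) [ 575.  -216.6] 614.4 [55.2 35.5 55.2 35.4] -44.2
((238.0, 171.0), (12.0, 20.0), 90.0) [620.8  48.5] 622.7 [31.7 52.7 31.7 52.6] -89.0
((283.5810852050781, 169.01351928710938), (13.31631851196289, 20.54987335205078), 9.462322235107422) [628.2 -71.4] 632.3 [34.9 54.3 35.  54.3] -8.6
```

View pics/top0z.png

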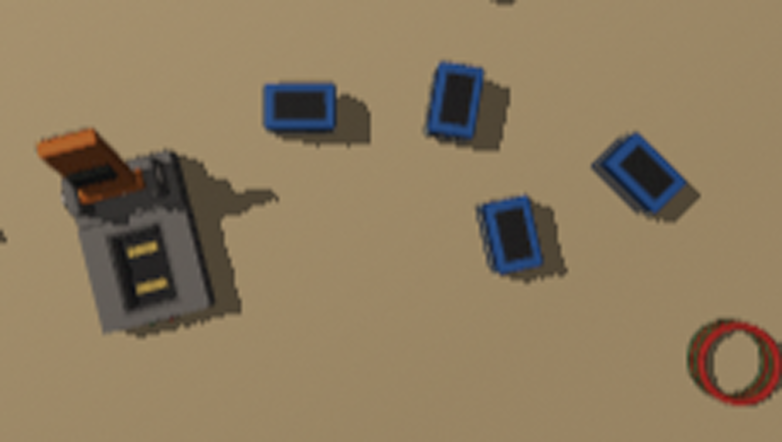

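View pics/scene0z.png

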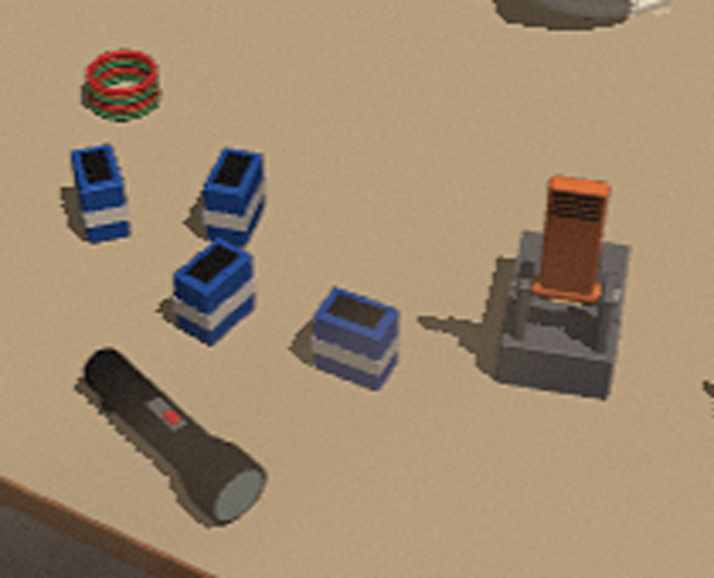

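```bash
cat >> h.py <<'E'
def delta(target,heading):
    """tool-frame shift and turn (deg about tool z) to TCP target (mm), tool-x heading deg"""
    s=read_state(); M=R.from_quat(s["ee_rot"]).as_matrix()
    h=np.degrees(np.arctan2(M[1,0],M[0,0])); d=M.T@(np.array(target)-s["position"])
    t=-(heading-h); t=(t+180)%360-180
    print("pos",s["position"].round(1),"head",h.round(2),"tilt",np.degrees(np.arccos(-M[2,2])).round(2),"shift m",(d/1000).round(4),"turn",round(t,2),"clock",round(s["clock"],2),"w",round(s["gripper_width"],1))
E
python3 - <<'E'
from h import *
delta([525,-116,180],193.6)
P=campose("top")
px=np.array([[108,240],[160,226],[178,300],[128,312],[143,268]])/3.4+[150,140]
print(toplane(P,px,45).round(1))
E
```

```text
pos [ 209.9 -588.3  247.5] head -160.37 tilt 0.1 shift m [-0.4554  0.3388  0.068 ] turn 6.03 clock 0.15 w 85.5
[[513.6 196.7  45. ]
 [525.3 156.2  45. ]
 [467.9 140.6  45. ]
 [457.8 179.4  45. ]
 [492.3 168.6  45. ]]
```

>>> jog_arm:
  increments:
    - [-0.05,0.037,0.005,1]
    - [-0.1,0.074,0.01,2]
    - [-0.15,0.11,0.02,3]
    - [-0.2,0.148,0.03,4]
    - [-0.25,0.185,0.035,5]
    - [-0.3,0.222,0.045,6]
    - [-0.35,0.26,0.05,6]
    - [-0.4,0.297,0.06,6]
    - [-0.44,0.327,0.068,6]
    - [-0.4554,0.3388,0.068,6]
  hand: 1

```text
clock: 1.4
position: [525.8, -113.7, 179.0]
ee_rot: [-0.12, 0.993, 0.001, -0.001]
contact_force: [0.1, -0.1, -0.5]
gripper_width: 85.0
```

Run:
```python
from h import *
delta([525,-116,180],193.6)
im=get_image("wrist"); save("pics/w1.png",im[:,:,::-1])
```

```text
pos [ 525.8 -113.7  179. ] head -166.19 tilt 0.17 shift m [ 0.0013 -0.002  -0.001 ] turn 0.21 clock 1.4 w 85.0
```

View pics/w1.png

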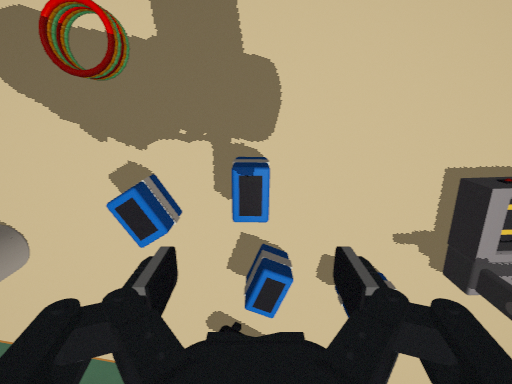

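The wrist picture shows the target pack at (251,193), nearly aligned with the jaws. The decoys are at (145,212) and (268,285), and the cradle edge is on the right at (480,230).

Run:
```python
from h import *
im=load("pics/w1.png"); P=campose("wrist")
hsv=cv2.cvtColor(im,cv2.COLOR_BGR2HSV)
m=cv2.inRange(hsv,(100,120,150),(130,255,255)); 
cs,_=cv2.findContours(m,0,2)
for c in cs:
    if cv2.contourArea(c)<60: continue
    r=cv2.minAreaRect(c); W=toplane(P,cv2.boxPoints(r),60)[:,:2]
    print(np.round(r[0],1),cv2.boundingRect(c),W.mean(0).round(1),np.linalg.norm(W-np.roll(W,1,0),axis=1).round(1),np.degrees(np.arctan2(*(W[1]-W[0])[::-1])).round(1))
x=im[150:240,210:290]; save("pics/w1z.png",cv2.resize(x,None,fx=6,fy=6))
```

```text
[268.9 293.7] (246, 270, 47, 48) [630.2 -72.6] [34.6 56.9 32.6 58.2] 170.7
[136.8 217.9] (107, 189, 60, 59) [ 575.9 -218.9] [57.2 33.8 55.6 35.9] 140.4
[250.5 194.5] (233, 168, 36, 54) [ 526.7 -117.5] [52.5 32.1 52.5 34.1] 103.7
```

View pics/w1z.png

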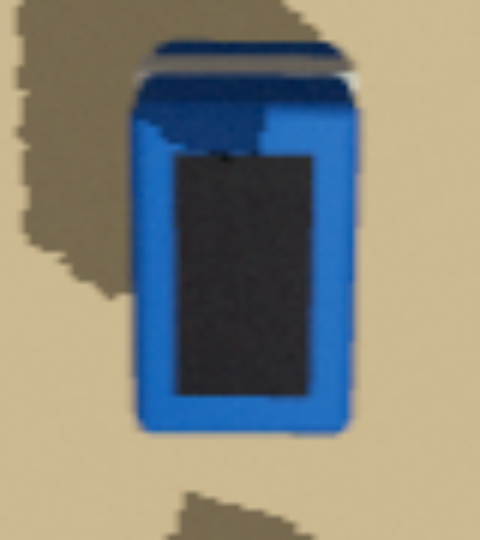

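Run:
```python
from h import *
delta([526.2,-117.4,47],193.7)
```

```text
pos [ 526.7 -113.3  179.4] head -166.18 tilt 0.1 shift m [ 0.0014 -0.004   0.1324] turn 0.12 clock 1.45 w 85.4
```

>>> jog_arm:
  increments:
    - [0.001,-0.004,0.04,0.1]
    - [0.001,-0.004,0.09,0.1]
    - [0.001,-0.004,0.12,0.1]
    - [0.001,-0.004,0.132,0.1]
    - [0.001,-0.004,0.132,0.1]

```text
clock: 2.08
position: [526.5, -117.9, 47.4]
ee_rot: [-0.119, 0.993, 0.001, -0.001]
contact_force: [0.8, -0.1, -0.4]
gripper_width: 85.7
```

Run:
```python
from h import *
delta([526.2,-117.4,47],193.7)
im=get_image("wrist"); save("pics/w2.png",im[:,:,::-1])
```

```text
pos [ 526.5 -117.9   47.4] head -166.31 tilt 0.11 shift m [0.0002 0.0005 0.0004] turn -0.01 clock 2.08 w 85.7
```

View pics/w2.png

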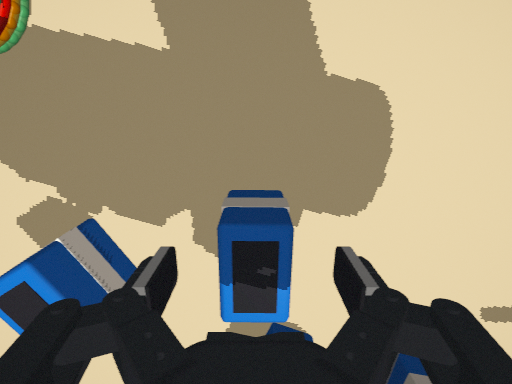

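The pack at (255,265) sits centred between the open fingers, so I close.

>>> jog_arm:
  increments:
    - [0,0,0,0]
    - [0,0,0,0]
    - [0,0,0,0]
    - [0,0,0,0]
    - [0,0,0,0]
    - [0,0,0,0]
  hand: -1

```text
clock: 2.88
position: [528.0, -117.7, 49.3]
ee_rot: [-0.12, 0.993, 0.0, 0.001]
contact_force: [-0.3, -0.5, 5.2]
gripper_width: 35.0
```

>>> jog_arm:
  increments:
    - [0,0,-0.03,0]
    - [0,0,-0.08,0]
    - [0,0,-0.12,0]
    - [0,0,-0.14,0]
    - [0,0,-0.14,0]

```text
clock: 3.5
position: [527.9, -117.7, 190.0]
ee_rot: [-0.12, 0.993, 0.001, 0.002]
contact_force: [-0.3, -0.7, -2.7]
gripper_width: 34.9
```

Run:
```python
from h import *
delta([440,169,210],194)
im=get_image("wrist"); save("pics/w3.png",im[:,:,::-1])
```

```text
pos [ 527.9 -117.7  190. ] head -166.27 tilt 0.29 shift m [ 0.0172  0.2993 -0.0199] turn -0.27 clock 3.5 w 34.9
```

View pics/w3.png

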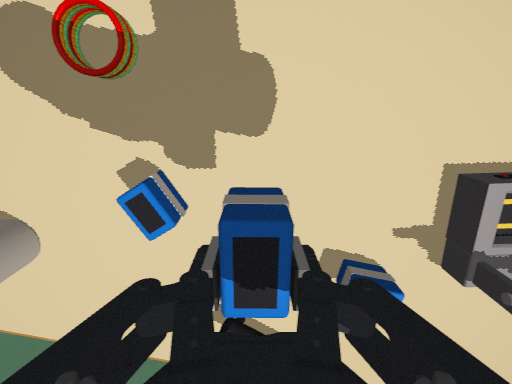

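The pack is held: width 35, about 2.7 N of weight. I move sideways so the cradle comes into clear view.

>>> jog_arm:
  increments:
    - [0,0.04,0,0]
    - [0,0.08,0,0]
    - [0.005,0.12,0,0]
    - [0.01,0.15,0,0]
    - [0.01,0.16,0,0]
    - [0.01,0.16,0,0]

```text
clock: 4.3
position: [478.8, 35.6, 187.6]
ee_rot: [-0.12, 0.993, 0.001, -0.0]
contact_force: [0.2, -1.0, -2.4]
gripper_width: 35.0
```

Run:
```python
from h import *
import json
delta([492,168,210],194)
s=read_state()
im=get_image("wrist"); save("pics/w4.png",im[:,:,::-1])
json.dump({"position":list(s["position"]),"ee_rot":list(s["ee_rot"])},open("w4.json","w"))
x=im[100:330,170:512,::-1]; save("pics/w4z.png",cv2.resize(x,None,fx=2.3,fy=2.3,interpolation=cv2.INTER_CUBIC))
```

```text
pos [478.8  35.6 187.6] head -166.24 tilt 0.08 shift m [-0.0444  0.1255 -0.0222] turn -0.24 clock 4.3 w 35.0
```

View pics/w4z.png

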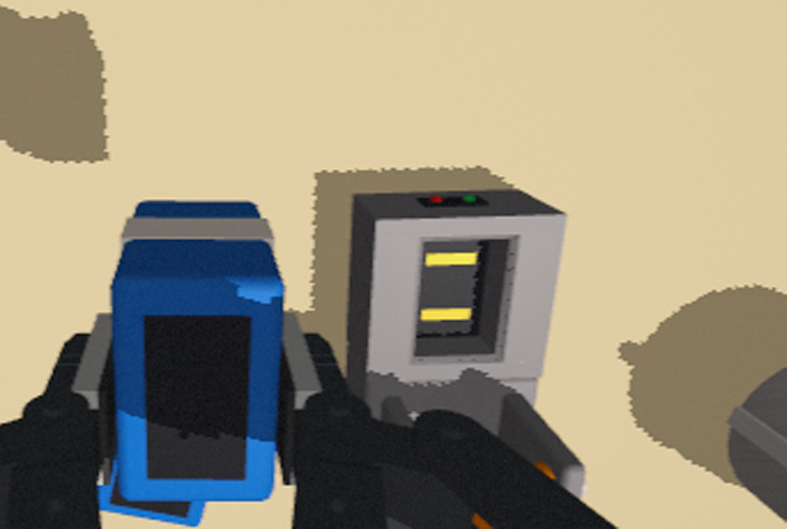

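Run:
```python
from h import *
im=load("pics/w4.png")
x=im[185:275,325:420]; save("pics/w4y.png",cv2.resize(x,None,fx=6,fy=6,interpolation=cv2.INTER_CUBIC))
```

```text
(no output)
```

View pics/w4y.png

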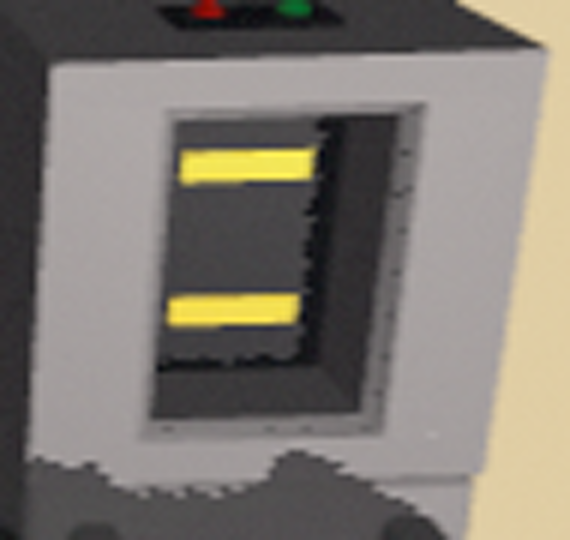

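```bash
cat >> h.py <<'E'
def fitpose(W,L):
    a=W.mean(0);b=L.mean(0);H=(L-b).T@(W-a);th=np.arctan2(H[0,1]-H[1,0],H[0,0]+H[1,1])
    Rm=np.array([[np.cos(th),-np.sin(th)],[np.sin(th),np.cos(th)]]); t=a-Rm@b
    return t,np.degrees(th),W-(L@Rm.T+t)
E
python3 - <<'E'
from h import *
import json
s=json.load(open("w4.json")); s={k:np.array(v) for k,v in s.items()}
P=campose("wrist",s)
px=np.array([[170,110],[427,103],[383,435],[142,440],[49,64],[547,47]])/6+[325,185]-0.4
L=np.array([[-33,-23],[-33,23],[33,23],[33,-23],[-42,-43],[-42,43.]])
W=toplane(P,px,45)[:,:2]
print(fitpose(W,L)); print(fitpose(W[:4],L[:4]))
# held pack top in tool frame, zoom2.3 px
im=load("pics/w4.png"); M=R.from_quat(s["ee_rot"]).as_matrix()
q=np.array([[113,287],[284,287],[273,499],[119,501]])/2.3+[170,100]-0.3
Wp=toplane(P,q,s["position"][2]+11)
print(((Wp-s["position"])@M).round(1))
E
```

```text
(array([494.35536016, 168.64169723]), np.float64(15.797907415860301), array([[-0.13639432,  1.15989398],
       [ 0.59321402, -0.07658944],
       [ 0.04484074, -0.47938656],
       [-0.87967304,  0.50261054],
       [ 0.07614893, -0.33665528],
       [ 0.30186367, -0.76987324]]))
(array([494.26085701, 168.91832936]), np.float64(15.394687701135016), array([[ 0.17645026,  0.70309339],
       [ 0.59425331, -0.62042592],
       [-0.07899754, -0.57585022],
       [-0.69170603,  0.49318276]]))
[[ 28.2 -16.4 -11. ]
 [ 28.2  17.5 -11. ]
 [-23.3  17.2 -11. ]
 [-23.8 -17.3 -11. ]]
```

Run:
```python
from h import *
import json
s=json.load(open("w4.json")); s={k:np.array(v) for k,v in s.items()}
P=campose("wrist",s);M=R.from_quat(s["ee_rot"]).as_matrix()
q=np.array([[144,316],[251,316],[245,480],[147,480]])/2.3+[170,100]-0.3
for h in (11,9,7): print(h,((toplane(P,q,s["position"][2]+h)-s["position"])@M).round(1).tolist())
im=load("pics/w2.png")
x=im[180:335,200:310]; save("pics/w2z.png",cv2.resize(x,None,fx=4,fy=4,interpolation=cv2.INTER_CUBIC))
```

```text
11 [[21.9, -10.5, -11.0], [21.8, 11.1, -11.0], [-18.1, 10.8, -11.0], [-18.1, -10.9, -11.0]]
9 [[20.9, -10.6, -9.0], [20.9, 11.3, -9.0], [-19.8, 11.0, -9.0], [-19.8, -11.1, -9.0]]
7 [[19.9, -10.8, -7.0], [19.9, 11.5, -7.0], [-21.5, 11.2, -7.0], [-21.5, -11.2, -7.0]]
```

View pics/w2z.png

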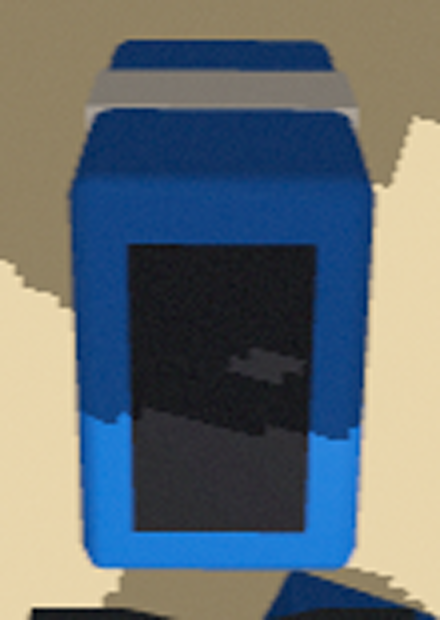

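Run:
```python
from h import *
delta([495.5,169.1,188],195.5)
for n in("top","scene"):
    P=campose(n)
    im=load(f"pics/{n}0.png");hsv=cv2.cvtColor(im,cv2.COLOR_BGR2HSV)
    m=cv2.inRange(hsv,(3,150,90),(18,255,255)); 
    b=(150,160,220,230) if n=="top" else (290,160,350,220)
    mm=np.zeros_like(m); mm[b[1]:b[3],b[0]:b[2]]=m[b[1]:b[3],b[0]:b[2]]
    ys,xs=np.nonzero(mm); print(n,xs.min(),xs.max(),ys.min(),ys.max())
    th0=np.radians(15.5);ex=np.array([np.cos(th0),np.sin(th0),0]);ey=np.array([-ex[1],ex[0],0])
    for a in (1.4,1.57,1.7,1.85,2.0,2.1):
        X=[]
        for u in (0,125):
          for v in (-6,6):
            for w in (-20,20):
              X.append(np.array([494.3,168.8,90])+ex*(65-u*np.cos(a)+v*np.sin(a))+np.array([0,0,1])*(u*np.sin(a)+v*np.cos(a))+ey*w)
        q=proj(P,np.array(X)); print(a,q.min(0).round(1),q.max(0).round(1))
```

```text
pos [479.1  35.1 187.8] head -166.29 tilt 0.07 shift m [-0.0477  0.1263  0.    ] turn -1.79 clock 4.35 w 35.2
top 161 190 178 199
1.4 [164.8 189.7] [191.2 206.7]
1.57 [162.4 187.4] [191.1 198.2]
1.7 [160.8 180.3] [191.1 198.2]
1.85 [159.4 172.5] [191.  198.1]
2.0 [158.5 165.3] [190.9 198. ]
2.1 [158.1 161. ] [190.8 197.8]
scene 306 328 172 208
1.4 [308.2 158.1] [331.8 207.3]
1.57 [308.2 162.7] [331.1 207.6]
1.7 [308.2 167.2] [330.4 207.8]
1.85 [308.2 173.3] [329.5 208. ]
2.0 [308.1 180.3] [328.4 208.2]
2.1 [308.1 185.4] [327.6 208.3]
```

The clamp stands open at about 1.77 rad, so it clears the gripper. I go over the well.

>>> jog_arm:
  increments:
    - [-0.015,0.04,0,-0.6]
    - [-0.03,0.08,0,-1.2]
    - [-0.042,0.11,0.02,-1.8]
    - [-0.0477,0.1263,0.04,-1.8]
    - [-0.0477,0.1263,0.065,-1.8]
    - [-0.0477,0.1263,0.075,-1.8]
    - [-0.0477,0.1263,0.075,-1.8]

```text
clock: 5.22
position: [495.6, 168.3, 112.4]
ee_rot: [-0.134, 0.991, 0.0, -0.001]
contact_force: [0.7, 0.5, -2.8]
gripper_width: 35.2
```

Run:
```python
from h import *
delta([495.5,169.1,113],195.5)
s=read_state();print(s["contact_force"])
im=get_image("wrist"); save("pics/w5.png",im[:,:,::-1])
im=get_image("top"); save("pics/t5.png",im[:,:,::-1])
im=get_image("scene"); save("pics/s5.png",cv2.resize(im[130:270,260:400,::-1],None,fx=4,fy=4,interpolation=cv2.INTER_CUBIC))
```

```text
pos [495.6 168.3 112.4] head -164.55 tilt 0.1 shift m [-0.0002  0.0008 -0.0006] turn -0.05 clock 5.22 w 35.2
[ 0.74361309  0.54952048 -2.8115377 ]
```

View pics/w5.png

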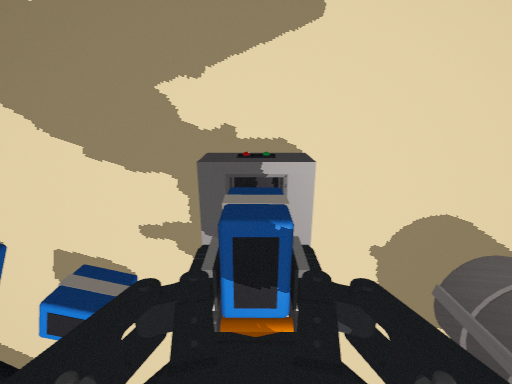

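View pics/s5.png

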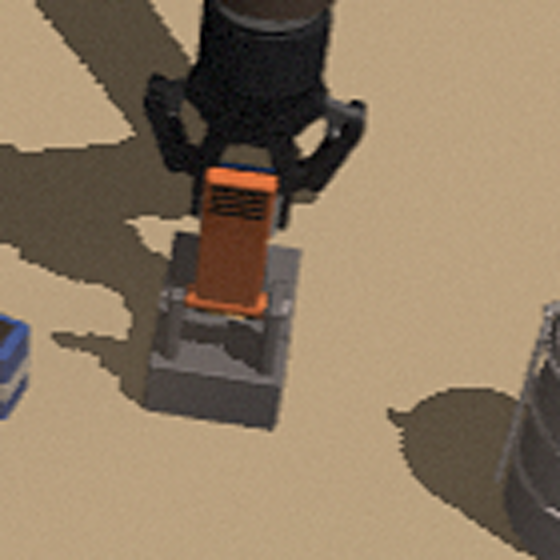

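Run:
```python
from h import *
im=load("pics/w5.png")
x=im[145:215,190:325]; save("pics/w5z.png",cv2.resize(x,None,fx=5.5,fy=5.5,interpolation=cv2.INTER_CUBIC))
```

```text
(no output)
```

View pics/w5z.png

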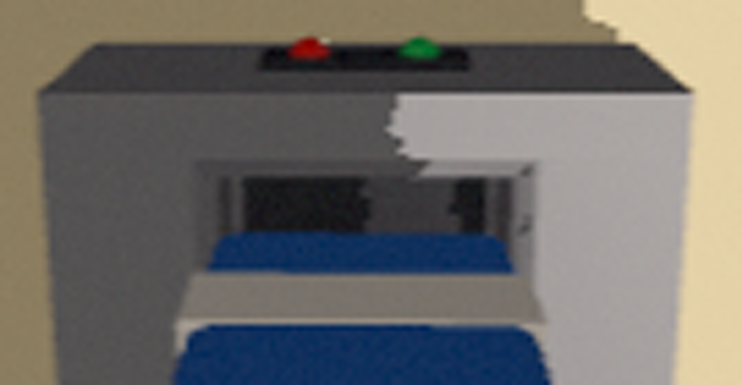

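Run:
```python
from h import *
s=read_state(); P=campose("wrist",s);M=R.from_quat(s["ee_rot"]).as_matrix()
f=lambda q,z: ((toplane(P,np.array(q)/5.5+[190,145]-.4,z)-s["position"])@M).round(1).tolist()
print(f([[40,92],[692,91],[196,160],[538,160]],45)); print(f([[210,234],[514,234]],s["position"][2]-49))
```

```text
[[42.7, -41.8, 68.8], [42.7, 43.6, 69.0], [33.5, -21.7, 68.9], [33.5, 23.8, 69.0]]
[[29.0, -18.1, 48.9], [28.9, 18.8, 49.0]]
```

>>> jog_arm:
  increments:
    - [-0.0003,0.0006,0.008,0]
    - [-0.0003,0.0006,0.014,0]
    - [-0.0003,0.0006,0.02,0]
    - [-0.0003,0.0006,0.026,0]
    - [-0.0003,0.0006,0.03,0]
    - [-0.0003,0.0006,0.03,0]

```text
clock: 6.12
position: [496.3, 169.8, 83.6]
ee_rot: [-0.135, 0.991, 0.001, 0.001]
contact_force: [1.0, 0.5, -4.1]
gripper_width: 34.9
```

>>> jog_arm:
  increments:
    - [0,0,0.003,0]
    - [0,0,0.005,0]
    - [0,0,0.0065,0]
    - [0,0,0.0065,0]

```text
clock: 6.62
position: [496.2, 169.8, 77.0]
ee_rot: [-0.135, 0.991, 0.001, 0.0]
contact_force: [0.3, -0.3, -3.2]
gripper_width: 35.1
```

>>> jog_arm:
  increments:
    - [0,0,0.001,0]
    - [0,0,0.0015,0]
    - [0,0,0.0015,0]

```text
clock: 7.0
position: [496.4, 169.9, 76.3]
ee_rot: [-0.135, 0.991, 0.001, 0.001]
contact_force: [-2.3, 0.1, 4.9]
gripper_width: 34.7
```

It has met the tray (+5 N). I release and rise.

>>> jog_arm:
  increments:
    - [0,0,0,0]
    - [0,0,0,0]
    - [0,0,0,0]
    - [0,0,0,0]
    - [0,0,0,0]
  hand: 1

```text
clock: 7.62
position: [496.5, 169.9, 76.2]
ee_rot: [-0.135, 0.991, 0.001, 0.001]
contact_force: [-0.5, 0.1, 0.2]
gripper_width: 85.1
```

>>> jog_arm:
  increments:
    - [0,0,-0.03,0]
    - [0,0,-0.07,0]
    - [0,0,-0.12,0]
    - [0,0,-0.16,0]
    - [0,0,-0.18,0]
    - [0,0,-0.18,0]

```text
clock: 8.38
position: [496.8, 170.0, 257.8]
ee_rot: [-0.135, 0.991, 0.002, 0.003]
contact_force: [-0.0, 0.8, -0.3]
gripper_width: 85.7
```

Run:
```python
from h import *
delta([495.5,169.1,113],195.5)
im=get_image("wrist"); save("pics/w6.png",im[:,:,::-1])
im=get_image("scene"); save("pics/s6.png",cv2.resize(im[100:270,250:400,::-1],None,fx=3.5,fy=3.5,interpolation=cv2.INTER_CUBIC))
```

```text
pos [496.8 170.  257.8] head -164.49 tilt 0.36 shift m [ 0.0023 -0.0009  0.1448] turn 0.01 clock 8.38 w 85.7
```

View pics/w6.png

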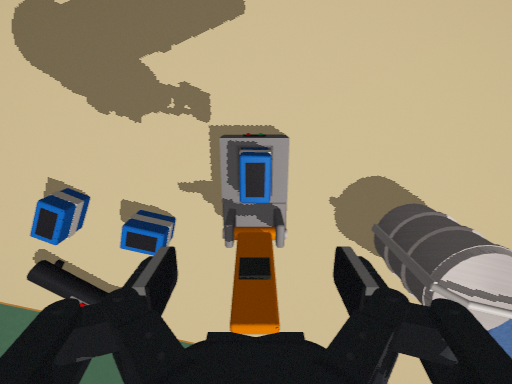

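View pics/s6.png

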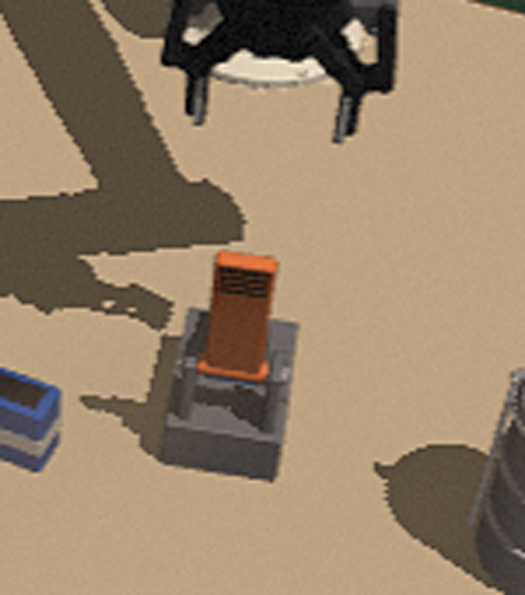

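The pack at (255,175) stands upright in the well, and the clamp is untouched. Next I close the fingers and pass over the clamp to behind it.

>>> jog_arm:
  increments:
    - [0,0,-0.03,0]
    - [-0.02,0,-0.03,0]
    - [-0.06,0,-0.03,0]
    - [-0.1,0,-0.03,0]
    - [-0.14,0,-0.03,0]
    - [-0.14,0,-0.03,0]
    - [-0.14,0,-0.03,0]
  hand: -1

```text
clock: 9.35
position: [629.8, 206.4, 283.1]
ee_rot: [-0.135, 0.991, 0.0, -0.002]
contact_force: [0.0, -0.2, -0.3]
gripper_width: -0.2
```

```bash
cat >> h.py <<'E'
SEAT=np.array([495,169.5]);A=np.radians(15.5)
def seatpos():
    s=read_state(); d=s["position"][:2]-SEAT
    print("seat x,y,z",(d@[np.cos(A),np.sin(A)]).round(1),(d@[-np.sin(A),np.cos(A)]).round(1),s["position"][2].round(1),"F",s["contact_force"].round(1),"w",s["gripper_width"].round(1))
E
python3 - <<'E'
from h import *
seatpos(); delta([495+135*np.cos(A),169.5+135*np.sin(A),207],195.5)
im=get_image("wrist"); save("pics/w7.png",im[:,:,::-1])
E
```

```text
Traceback (most recent call last):
  File "h.py", line 31, in seatpos
    print("seat x,y,z",(d@[np.cos(A),np.sin(A)]).round(1),(d@[-np.sin(A),np.cos(A)]).round(1),s["position"][2].round(1),"F",s["contact_force"].round(1),"w",s["gripper_width"].round(1))
                                                                                                                                                            ^^^^^^^^^^^^^^^^^^^^^^^^
AttributeError: 'float' object has no attribute 'round'
```

```bash
sed -i 's/s\["gripper_width"\].round(1))/round(float(s["gripper_width"]),1))/' h.py
python3 - <<'E'
from h import *
seatpos(); delta([495+135*np.cos(A),169.5+135*np.sin(A),207],195.5)
im=get_image("wrist"); save("pics/w7.png",im[:,:,::-1])
E
```

```text
seat x,y,z 139.7 -0.5 283.1 F [ 0.  -0.2 -0.3] w -0.2
pos [629.8 206.4 283.1] head -164.52 tilt 0.21 shift m [0.0045 0.0004 0.0762] turn -0.02 clock 9.35 w -0.2
```

View pics/w7.png

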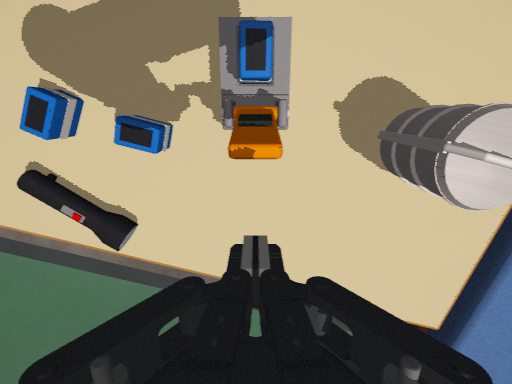

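The clamp at (255,135) lines up with the closed fingers at (256,250). I lower behind it, then push.

>>> jog_arm:
  increments:
    - [0.002,0,0.03,0]
    - [0.004,0,0.06,0]
    - [0.004,0,0.076,0]
    - [0.004,0,0.076,0]

```text
clock: 9.9
position: [624.9, 205.0, 207.5]
ee_rot: [-0.135, 0.991, -0.0, -0.002]
contact_force: [0.9, -0.3, -0.1]
gripper_width: 0.0
```

>>> jog_arm:
  increments:
    - [0.015,0,0,0]
    - [0.025,0,0,0]
    - [0.033,0,0,0]
    - [0.041,0,0,0]
    - [0.049,0,0,0]
    - [0.053,0,0,0]
    - [0.053,0,0,0]

```text
clock: 10.78
position: [573.2, 190.6, 207.5]
ee_rot: [-0.135, 0.991, -0.0, -0.003]
contact_force: [1.6, -0.2, -0.1]
gripper_width: 0.1
```

Run:
```python
from h import *
seatpos()
im=get_image("wrist"); save("pics/w8.png",im[:,:,::-1])
```

```text
seat x,y,z 81.0 -0.5 207.5 F [ 1.6 -0.2 -0.1] w 0.1
```

View pics/w8.png

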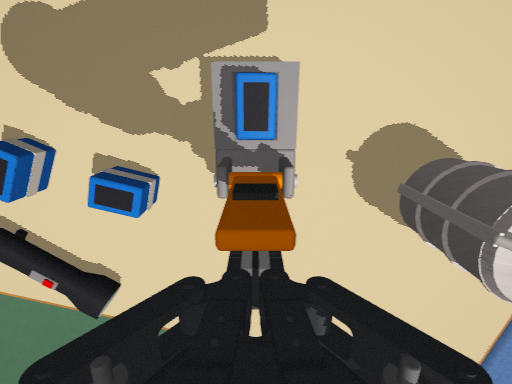

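The fingers are pushing on the clamp's outer face with 1.6 N. I follow the arc.

>>> jog_arm:
  increments:
    - [0.011,0,0,0]
    - [0.026,0,0.002,0]
    - [0.04,0,0.006,0]
    - [0.054,0,0.013,0]
    - [0.0665,0,0.021,0]
    - [0.078,0,0.031,0]
    - [0.086,0,0.041,0]
    - [0.086,0,0.041,0]

```text
clock: 11.82
position: [488.7, 166.9, 165.8]
ee_rot: [-0.135, 0.991, -0.001, -0.004]
contact_force: [-0.9, -0.1, 1.7]
gripper_width: 0.1
```

Run:
```python
from h import *
seatpos()
im=get_image("wrist"); save("pics/w9.png",im[:,:,::-1])
im=get_image("scene"); save("pics/s9.png",cv2.resize(im[100:270,250:400,::-1],None,fx=3.5,fy=3.5,interpolation=cv2.INTER_CUBIC))
```

```text
seat x,y,z -6.8 -0.8 165.8 F [-0.9 -0.1  1.7] w 0.1
```

View pics/w9.png

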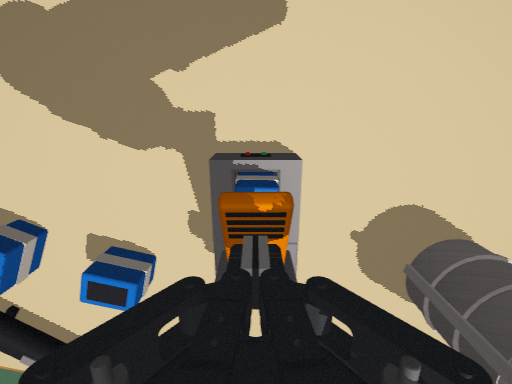

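View pics/s9.png

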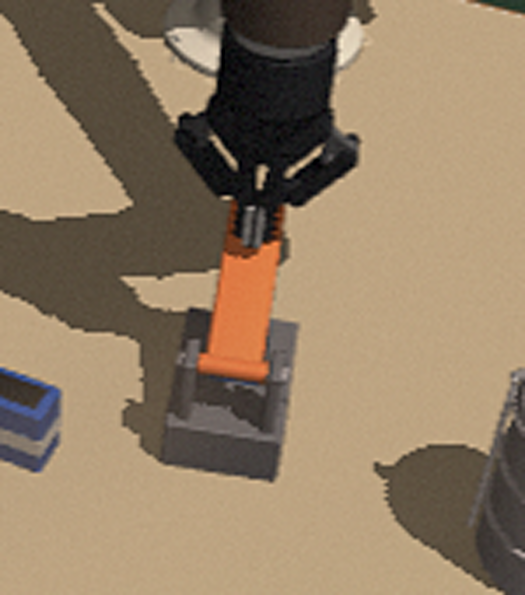

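The clamp is down to about 0.57 rad and following the fingers. I continue.

>>> jog_arm:
  increments:
    - [0.005,0,0.01,0]
    - [0.009,0,0.019,0]
    - [0.0125,0,0.028,0]
    - [0.015,0,0.035,0]
    - [0.016,0,0.039,0]
    - [0.016,0,0.039,0]

```text
clock: 12.68
position: [473.8, 162.7, 127.2]
ee_rot: [-0.135, 0.991, -0.001, -0.004]
contact_force: [0.4, 0.0, -0.6]
gripper_width: -0.2
```

Run:
```python
from h import *
seatpos()
im=get_image("wrist"); save("pics/w10.png",im[:,:,::-1])
```

```text
seat x,y,z -22.3 -0.8 127.2 F [ 0.4  0.  -0.6] w -0.2
```

View pics/w10.png

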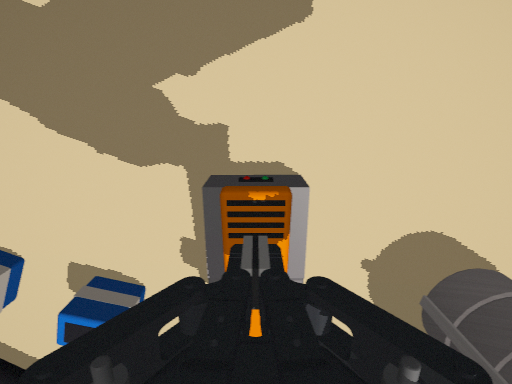

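>>> jog_arm:
  increments:
    - [0,0,0.003,0]
    - [0,0,0.005,0]
    - [0,0,0.007,0]
    - [0,0,0.009,0]
    - [0,0,0.009,0]

```text
clock: 13.35
position: [472.7, 162.3, 119.3]
ee_rot: [-0.135, 0.991, -0.001, -0.005]
contact_force: [-5.4, 1.7, 9.8]
gripper_width: 0.2
```

>>> jog_arm:
  increments:
    - [0,0,0.002,0]
    - [0,0,0.004,0]
    - [0,0,0.006,0]
    - [0,0,0.007,0]
    - [0,0,0.007,0]

```text
clock: 13.98
position: [472.1, 162.2, 113.9]
ee_rot: [-0.135, 0.991, -0.001, -0.005]
contact_force: [-6.7, 0.9, 12.5]
gripper_width: 0.2
```

>>> jog_arm:
  increments:
    - [0,0,0.002,0]
    - [0,0,0.003,0]
    - [0,0,0.003,0]

```text
clock: 14.35
position: [472.1, 162.2, 113.2]
ee_rot: [-0.135, 0.991, -0.002, -0.005]
contact_force: [-5.6, 0.0, 14.7]
gripper_width: -0.1
```

>>> jog_arm:
  increments:
    - [0,0,0.002,0]
    - [0,0,0.004,0]
    - [0,0,0.005,0]
    - [0,0,0.005,0]
    - [0,0,0.005,0]

```text
clock: 14.98
position: [472.1, 162.2, 112.9]
ee_rot: [-0.136, 0.991, -0.002, -0.005]
contact_force: [-11.5, -0.2, 29.7]
gripper_width: -0.2
```

The force rises to 30 N with no further travel, so this is the hard stop. I lift off and check.

>>> jog_arm:
  increments:
    - [0,0,-0.01,0]
    - [0,0,-0.04,0]
    - [0,0,-0.08,0]
    - [0.03,-0.03,-0.12,0]
    - [0.06,-0.08,-0.12,0]
    - [0.06,-0.12,-0.12,0]
    - [0.06,-0.12,-0.12,0]

```text
clock: 15.85
position: [447.4, 29.0, 233.8]
ee_rot: [-0.134, 0.991, -0.002, -0.005]
contact_force: [-0.3, 0.7, 0.2]
gripper_width: 0.1
```

Run:
```python
from h import *
seatpos()
im=get_image("wrist"); save("pics/w11.png",im[:,:,::-1])
im=get_image("scene"); save("pics/s11.png",cv2.resize(im[120:280,240:400,::-1],None,fx=3.5,fy=3.5,interpolation=cv2.INTER_CUBIC))
hsv=cv2.cvtColor(im,cv2.COLOR_RGB2HSV);m=cv2.inRange(hsv[130:260,280:360],(3,150,90),(18,255,255));ys,xs=np.nonzero(m);print(xs.min()+280,xs.max()+280,ys.min()+130,ys.max()+130)
P=campose("scene");ex=np.array([np.cos(A),np.sin(A),0]);ey=np.array([-ex[1],ex[0],0])
for a in (0,.04,.08,.12):
    X=[np.array([494.5,169,90])+ex*(65-125*np.cos(a)+6*np.sin(a))+np.array([0,0,1])*(125*np.sin(a)+6*np.cos(a))+ey*w for w in(-20,20)]
    print(a,proj(P,np.array(X)).round(1).tolist())
```

```text
seat x,y,z -83.4 -122.7 233.8 F [-0.3  0.7  0.2] w 0.1
306 328 171 208
0 [[314.8, 170.1], [329.9, 172.2]]
0.04 [[315.0, 168.7], [330.1, 170.8]]
0.08 [[315.2, 167.4], [330.3, 169.5]]
0.12 [[315.3, 166.1], [330.5, 168.2]]
```

View pics/w11.png

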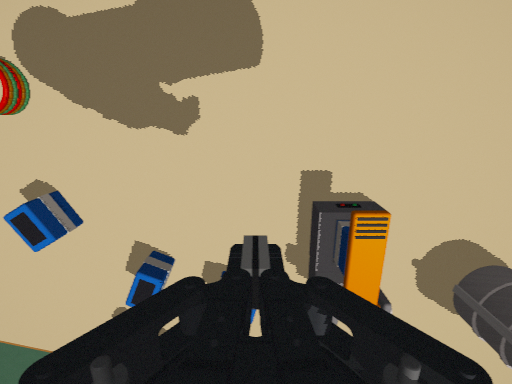

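View pics/s11.png

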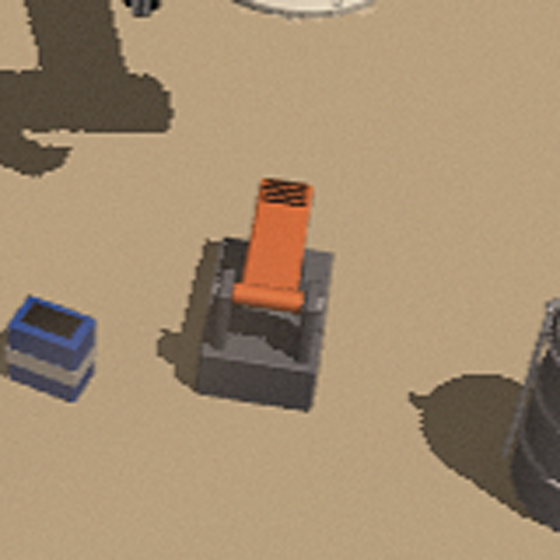

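```bash
python3 -c "
from bench import *
print(job_done())"
```

```text
the job is handed in; nothing more can be done
None
```

I put the blue pack nearest the base upright into the cradle's well and let go of it. I then swung the orange clamp shut over it from behind and handed the job in at about 16 s.

**Pack:** It met the raised tray with about 5 N. After release it stood upright and centred in the well in the wrist picture, with the clamp still open at about 1.8 rad.

**Clamp and tray:** I pressed the clamp until the fingertips were at 95.9 mm, against 96 mm expected for a shut clamp. The force then rose from 15 to 30 N with almost no further travel, which I take as the hard stop. After lift-off the scene picture puts the clamp tip within about 1–2 px of the shut position, and it stayed shut.

**Not measured:** Tray travel was inferred from the clamp stop, because the pack's depth cannot be seen under the clamp.

**Bystanders:** The robot never came near the torch, bangles, tiffin or bottle. I did not measure their positions again at the end.

**Disagreement:** The top and wrist cameras differed by about 2 mm on pack and well positions. I used the wrist camera's values.

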